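Refit the ignition knob of a gas cooker and hold it pressed

ROBOT

A 7-joint arm with a two-finger parallel gripper is mounted at the origin on a cart in front of the work surface, level with it; the furniture and walls round the work are solid. World frame = base frame: x ahead of the robot, y to its left, z up, the work surface at z = 0. Lengths are in m, angles in rad, forces in N, time in s.
With the tool pointing down it reaches from about 0.4 to 0.85 m from the base axis. Payload 4.5 kg.
Tool frame: the origin (TCP) lies at the centre of the arm's flange, where the gripper is bolted on; the fingertips stand 166 mm ahead of it and the grasp point (between the pads) lies 147 mm ahead of it (r.grip_depth is the distance from the TCP to the grasp point, in m); z points along the fingers, y is the line along which they close (so a half turn about z gives the same grasp; the last joint's range is limited). The gripper opens to 88 mm and grips with 3 to 60 N. Pads are 18 mm wide; open, the fingers measure 123 mm over their backs; the gripper's body (75 mm by 187 mm) begins 45 mm behind the grasp point.
Start: joints at [1.27, 0.689, -0.195, 1.565, 0.157, 0.902, -0.215], TCP at [0.205, -0.59, 0.405] pointing down, gripper open.
Joint ranges: [-3.01, 3.01], [-0.46, 2.08], [-1.47, 1.51], [0.13, 2.56], [-1, 4.14], [0.04, 2.09], [-2.66, 2.66]. Speed limits (rad/s): [2.57, 2.57, 3.14, 3.14, 3.14, 3.14, 3.14].

INTERFACE

Orientations are given as a unit quaternion [x, y, z, w].
In Python, from plant import status, cams, r, finder gives the robot as it stands.
- The arm moves only by the tool play_rows, never from a script. Its argument "rows" is a list of rows, each a list of 7 numbers: the opening in per cent of the stroke, from 0 (shut) to 100 (fully open), then the shift along the tool's x, y, z in m, then the turn, a rotation vector about the tool's x, y, z in degrees. A call has 1 to 8 rows; each row shifts and turns the commanded pose from where the row before left it, along the tool's axes as they then stand; what a row does not reach is not made up. A row lasts 1/8 s, in which the tool goes at most 62.5 mm and 10.7 degrees, less where a joint would pass 70% of its speed; a pose out of reach is approached as far as the arm can. A call with a gripper value outside its range is refused whole. The fingers move at their own pace and stop on an object; "grip_force" is the grip in N (left out, the last holds). Time passes only in rows, so rows that do not move let the fingers close. It gives the time, the measured TCP pose, the force, the opening and the grip force at its end, in the units of the state.
- status.get_state(): the state, without advancing time (a new reading comes with each control period).
- cams.snapshot(name): name is "scene" or "top"; returns the picture (384x512x3 uint8, red, green, blue); there is no depth.
- cams.camera_params(name): a dict with "vfov" (degrees; the focal length in pixels is half the picture's height over the tangent of half this angle, whatever the lens; pixels are square), "cx", "cy" (the principal point, pixels), "distortion" ([k1, k2, p1, p2, k3] as OpenCV has them; the pictures are not rectified), "R" (3x3) and "t" (3): a world point X has camera coordinates R X + t. Camera axes: x right, y down, z forward; pixel columns grow to the right and rows downward; lengths in m; the calibration is good to about 2 mm. A picture is of the moment at which its call begins. camera_params takes no time and is no camera call.
- r.finish_job(): hands the job in; it is judged then, once.
Trained networks look in the newest picture that a camera, given by its name, has taken for a name from the list of things; names that differ only in an ending like _2 or _b are one class to them, and where a whole thing is asked for, a point or a joint stands for the part that bears it (a point fixed in the world has none). Each returns a list of dicts, best first, with "score" (0 to 1); they miss things now and then, are a little off and sometimes report something else, mostly with a low value. They report only what shows in the picture. A call takes as long as a camera call.
- finder.spot_in(camera, label): "at" ([x, y, z] in m, in the coordinates of the camera as it stood for that picture, good to about 4 mm: the middle of the surface that is visible of it).
- finder.regions_of(camera, label): "mask" (384x512 bool, what is visible of it).
The state is a dict: "clock": time; "q": joint angles; "qd": joint speeds; "joint_torque": joint torques, N m; "tool_pos": TCP position; "eef_rot": TCP orientation; "contact_force": force on the tool from outside, world axes, zero at the start; "moment": the same for the moment, N m; "opening": opening from 0.0 (shut) to 1.0 (fully open); "finger_force": force on a finger pad.
Only numpy, scipy, OpenCV 4.12 (cv2) and the standard library are available. Lean on these libraries where they do the work, as an engineer would, in place of code of your own. Each camera call takes 0.05 s, during which the arm holds its last target. There are 200 camera calls.

TASK

The gas cooker's knob came off for cleaning and lies in the flat parts tin: lever the tin's lid up with the spreading knife (not the fingers), swing it wide open and lay the knife flat on the worktop. Then take out the knob, turn it so that its D-shaped hole matches the flat on the cooker's bare spindle, and push it fully home. Finish still holding the knob pressed down to the end of its spring travel, as one does to light the burner; do not let go, and leave the other things where they are.

Things in the scene. Friction and masses are not known exactly. Their poses are not given: they have to be found in the camera images.
- knife: Spreading knife lying loose on the worktop, 180 mm, 90 g. Origin: underside of the dark wooden handle at the balance point, where to grip; x to the blade's tip, z up. Handle x -65 to 28 mm, 18 wide, 15 high; steel ferrule to x 34; steel blade on to the tip at x 115, 19 wide, 2.5 thick, its mid-plane 7.5 mm above the origin (lying, it clears the worktop).
- tin: Flat steel tin at the left, fixed, 110 (x) x 176 (y) x 55 mm shut. Origin: centre of its underside; x from the lip side to the hinge side (roughly world +y), z up. Walls 3 mm, rim 50 high, inner floor at z 3. The knob stands in the compartment y -45 to 85 mm; a 29 mm high divider closes off small spare jets. Hinge axis: along y at x 58, z 48.
- lid_lip (a point): Lower outer edge of the lid's turned-out lip, mid-width; moves with the lid, axes as the tin's when shut. Shut: tin x -68 y 0 z 41 mm. The lip is 70 wide (y), 3 thick and 10 deep (x). A bead on the tin's wall below it (to x -61) has its top at z 32: a blade enters the 9 mm gap level and meets the wall at x -55, 13 mm past the lip's edge.
- lid (a joint): The tin's lid: 0 rad shut, grows as the lip swings up and over towards the hinge side, stop at 2.35 rad (leaning well back). The hinge is stiff: the lid stays where it is left; opening takes about 1 N at the lip.
- knob: Black cooker knob, loose, upright in the tin, about 35 g. Origin: centre of its underside, z up. Skirt 42 mm across, 21 high; on top a finger bar 12 wide (y), 36 long (x), up to z 38. At +x a pointed beak (to x 25, z 31) and a light line on the bar. In the underside a D-shaped blind bore, 16 deep, 12 across, chamfered mouth, flat 2.9 mm from the axis at the +x (beak) side.
- cooker: Grey table-top gas cooker at the right, fixed: 250 (x) x 330 (y) mm, deck 70 mm above the worktop, burner with pan supports (to z 105) on its left part. Origin: centre of its underside; x from front to back, y to its left. The bare spindle stands at x -78, y -108 mm on a round steel plate.
- spindle_top (a point): Centre of the upright steel spindle's top end, 94 mm above the worktop, 24 above the deck. Spindle 10 mm across, D-shaped, end chamfered 1.5; flat 2 mm from the axis, facing this frame's +x = the cooker's +y (burner side, long dial mark): the knob's beak must point that way. It cannot turn. Knob home: bore's end on spindle's end, knob's underside 16 mm below this point.
- spindle (a joint): How far the spindle is pushed down, 0 to 0.005 m (stop), against a spring: 6 N to start it, 11 N at the stop. It springs back when released.
- white_mug: White mug 84 x 115 x 89 mm, bystander; origin: centre of its underside
- spice_jar: Spice jar, 45 mm across, 106 high, bystander; origin: centre of its underside
- lemon: Lemon 71 x 53 x 51 mm, bystander; origin: centre of its underside
- garlic: Garlic bulb, 60 mm, bystander; origin: centre of its underside
- food_tin: Low round food tin, 86 mm across, 40 high, bystander; origin: centre of its underside
- teaspoon: Teaspoon, 130 mm long, before the cooker, bystander; origin: centre of its underside
- tumbler: Glass tumbler, 81 mm across, 91 high, bystander; origin: centre of its underside

How it is judged:
On the way, in this order (a step that is already met when the one before it is completed fails the run):
1. the lid is lifted on the knife: opened past 0.3 rad with the knife bearing on it (value of joint lid above 0.3 rad and contact force between knife and lid above 0.05 N), for 0.02 s.
2. the lid is swung wide open (past 1.75 rad) (value of joint lid above 1.75 rad), for 0.2 s.
3. the knife lies on the worktop and the knob is lifted out of the tin by the fingers (height (world z) of knife below 0.012 m and height (world z) of knob above 0.07 m and contact force between the fingers and knob above 0.5 N), for 0.1 s.
4. the knob is home on the spindle, beak on the flat's side (z of spindle_top in the frame of knob above 0.0135 m and horizontal distance between spindle_top and knob below 0.006 m and angle between the x axis of knob and the x axis of spindle_top, either way round below 0.35 rad), for 0.1 s.
At the end, for the whole second after the job is handed in: Through the last second: gripper on the knob (over 2 N), spindle pressed over 4 of 5 mm, knob home (spindle over 13.5 mm into the 16 mm bore, axes within 6 mm, flats within 0.35 rad), lid open over 1.5 rad, knife lying flat and still on the worktop (all of step 4 and value of joint spindle above 0.004 m and contact force between the fingers and knob above 2 N and value of joint lid above 1.5 rad and height (world z) of knife below 0.012 m and angle between knife's own z axis and vertical below 0.15 rad and linear speed of knife below 0.02 m/s); the arm keeps its last pose, push and grip.
It fails at once if the lid is opened with the fingers instead of the knife (contact force between the fingers and lid above 0.5 N and value of joint lid between 0.03 and 1.2 rad).
It fails at once if another thing on the worktop is pushed away or knocked over (moved more than 30 mm) (distance of any of white_mug, spice_jar, lemon, garlic, food_tin, teaspoon, tumbler from where it was at the start of the episode above 0.03 m).
It also fails if it takes over 72 s, if anything falls off the work surface, if the arm or the gripper's body presses on something with over 40 N, if the wrist force passes 120 N, or if a joint passes its speed limit or range.

## Working session

There is one attempt and no reset: what is moved stays moved. The work goes in short steps, Python scripts to look and compute and a tool call to move; the robot and the scene stay as the last step left them, time stands still between calls to the robot, and variables do not carry over. Pictures are saved under pics/ and viewed, at most 10 in all, crops included, and the job is handed in when it is done.

Besides the shell and the picture viewer there is one more tool, called after "Emit:" as name([rows], argument=value, ...), one row to a line, values as JSON. play_rows: Moves the arm, as the interface text tells. Its arguments: {"type":"object","properties":{"rows":{"type":"array","items":{"type":"array","items":{"type":"number"}}},"grip_force":{"type":"number"}},"required":["rows"]}

```bash
ls; mkdir -p pics; cat > h.py <<'E'
import numpy as np, cv2
from plant import status, cams, r, finder
from scipy.spatial.transform import Rotation as R
def cam(n):
    p=cams.camera_params(n); f=192/np.tan(np.radians(p['vfov'])/2)
    K=np.array([[f,0,p['cx']],[0,f,p['cy']],[0,0,1]]); return K,np.array(p['distortion'],float),np.array(p['R']),np.array(p['t'])
def ray(n,uv):
    K,D,Rm,t=cam(n); x=cv2.undistortPoints(np.array(uv,float).reshape(-1,1,2),K,D)[:,0]
    d=np.c_[x,np.ones(len(x))]@Rm; return -Rm.T@t,d
def atz(n,uv,z):
    o,d=ray(n,uv); z=np.asarray(z,float); s=(z-o[2])/d[:,2]; return o+d*s[:,None]
def proj(n,X):
    K,D,Rm,t=cam(n); return cv2.projectPoints(np.array(X,float).reshape(-1,1,3),cv2.Rodrigues(Rm)[0],t,K,D)[0][:,0]
def snap(n,f):
    im=cams.snapshot(n); cv2.imwrite('pics/'+f,im[:,:,::-1]); return im
def spot(n,l):
    K,D,Rm,t=cam(n); return [(round(s['score'],2),np.round(Rm.T@(np.array(s['at'])-t),4)) for s in finder.spot_in(n,l)[:2]]
def st():
    s=status.get_state(); print(s['clock'],np.round(s['tool_pos'],4),np.round(s['eef_rot'],4),np.round(s['contact_force'],2),round(s['opening'],3),s['finger_force']); return s
E
python3 - <<'E'
from h import *
a=snap('scene','s0.png');b=snap('top','t0.png')
for n in('scene','top'):
    print(n,-cam(n)[2].T@cam(n)[3])
    for l in ['knife','tin','lid_lip','cooker','spindle_top','teaspoon']: print(l,spot(n,l))
s=st();print(R.from_quat(s['eef_rot']).as_matrix().round(3))
cv2.imwrite('pics/both.png',cv2.resize(np.hstack([a,b]),(800,300))[:,:,::-1])
E
```

```text
pics
scene [ 0.44704861 -0.59581428  0.99430268]
knife [(0.5, array([ 0.4335, -0.0198,  0.0124]))]
tin [(0.67, array([0.5328, 0.198 , 0.062 ])), (0.67, array([0.5317, 0.2083, 0.0621]))]
lid_lip [(0.79, array([0.5321, 0.2116, 0.0577])), (0.22, array([ 0.3846, -0.34  ,  0.038 ]))]
cooker [(0.79, array([ 0.6074, -0.3144,  0.0736]))]
spindle_top [(0.21, array([0.5326, 0.1983, 0.0625]))]
teaspoon [(0.72, array([ 0.3938, -0.1938,  0.0054]))]
top [ 0.41737745 -0.0526239   1.22945726]
knife [(0.76, array([ 0.4336, -0.0091,  0.0106]))]
tin [(0.56, array([0.5249, 0.2138, 0.0569]))]
lid_lip [(0.76, array([0.5277, 0.218 , 0.0545]))]
cooker [(0.7, array([ 0.6033, -0.2869,  0.0732])), (0.43, array([ 0.4332, -0.0087,  0.0105]))]
spindle_top [(0.46, array([ 0.3954, -0.1788,  0.0056]))]
teaspoon [(0.67, array([ 0.3956, -0.1791,  0.0078]))]
0.7 [ 0.2054 -0.5903  0.4048] [9.860e-01 1.666e-01 0.000e+00 1.000e-04] [-0.16  0.29 -0.27] 1.002 0.0
[[ 0.944  0.329  0.   ]
 [ 0.329 -0.944 -0.   ]
 [ 0.     0.    -1.   ]]
```

View pics/t0.png

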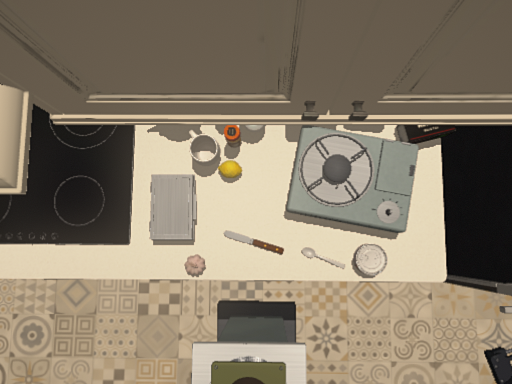

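View pics/s0.png

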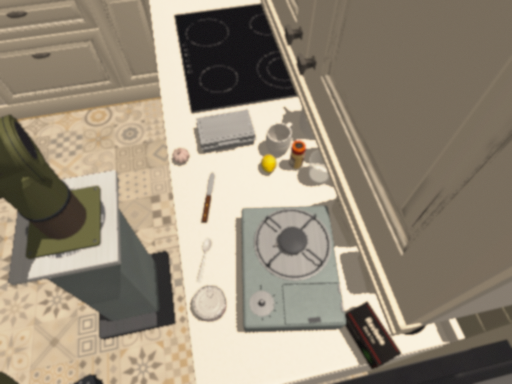

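The top view shows the tin at about (173,208), with its lip side on the right facing the lemon. The knife runs from its tip at (225,233) to the handle at (283,251), and the spindle dial is at (388,211). The scene view shows the dial at (262,303) and the tin at (225,131). Next I'll enlarge the parts that matter.

```bash
python3 - <<'E'
from h import *
a=cv2.imread('pics/s0.png');b=cv2.imread('pics/t0.png')
c=lambda im,x,y,w,h,k:cv2.resize(im[y:y+h,x:x+w],(w*k,h*k),interpolation=cv2.INTER_CUBIC)
m=np.zeros((600,800,3),np.uint8)
def put(x,y,p): m[y:y+p.shape[0],x:x+p.shape[1]]=p
put(0,0,c(b,145,165,60,50*2-16,4))   #tin top 240x336
put(240,0,c(b,365,190,45,42,8))  #dial top 360x336
put(0,340,c(a,240,285,45,32,8)) #dial scene 360x256
put(360,340,c(b,220,226,70,32,6)) #knife top 420x192
put(600,0,c(a,190,100,50,60,4)[:, :200])
cv2.imwrite('pics/m0.png',m)
E
```

```text
(no output)
```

View pics/m0.png

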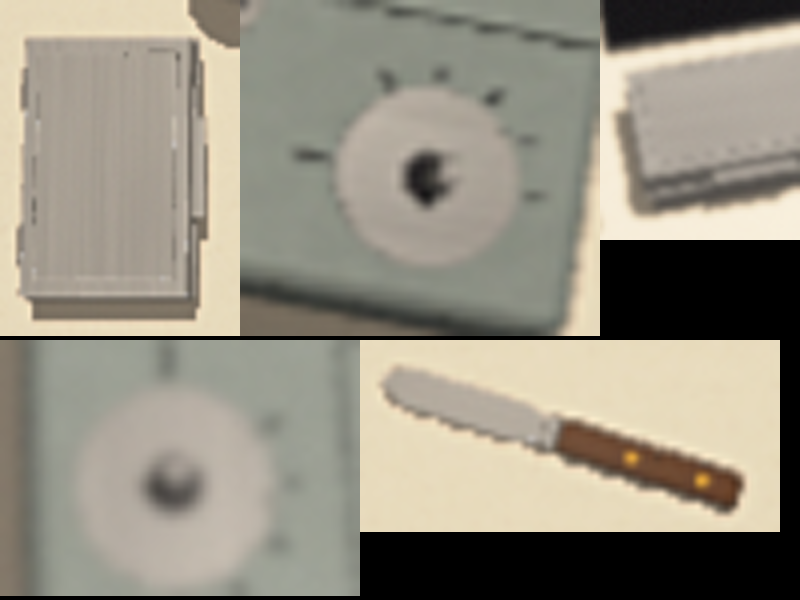

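```bash
python3 - <<'E'
from h import *
ims={'scene':cv2.imread('pics/s0.png').astype(float),'top':cv2.imread('pics/t0.png').astype(float)}
rs=[]
for n,(x,y,w,h) in {'top':(370,195,38,34),'scene':(242,285,40,36)}.items():
    c=ims[n][y:y+h,x:x+w]; d=c[...,2]-c[...,0]  # R-B
    m=(d>(np.percentile(d,10)+np.percentile(d,90))/2).astype(np.uint8)
    cs,_=cv2.findContours(m,0,1); c=cv2.convexHull(max(cs,key=cv2.contourArea)); e=cv2.fitEllipse(c); u=np.array(e[0])+[x,y]
    print(n,u,e[1], atz(n,[u],[.071])); rs.append(ray(n,[u]))
A=[];B=[]
for o,d in rs:
    d=d[0]/np.linalg.norm(d[0]);P=np.eye(3)-np.outer(d,d);A.append(P);B.append(P@o)
print('tri',np.linalg.lstsq(np.vstack(A),np.hstack(B),rcond=None)[0])
# knife
for n in('top','scene'):
    cams.snapshot(n); g=finder.regions_of(n,'knife')[0]; m=g['mask'].astype(np.uint8)
    pts=np.argwhere(m)[:,::-1]; W=atz(n,pts,np.full(len(pts),.011))[:,:2]
    rc=cv2.minAreaRect((W*1000).astype(np.float32)); bx=cv2.boxPoints(rc); print('knife',n,g['score'],rc); 
    w=W-W.mean(0);v=np.linalg.svd(w)[2][0]; v*=np.sign(v[1]); s=w@v; print(v,np.degrees(np.arctan2(v[1],v[0])),'ends',W.mean(0)+v*s.max(),W.mean(0)+v*s.min())
# tin lid top corners, cooker corners
t=np.array([[26,38],[188,38],[190,297],[24,297]])/4-.4+[145,165]
print('tin',atz('top',t,[.055]*4).round(4))
k=np.array([[303,125],[419,141],[406,230],[288,213]]);print('cook',atz('top',k,[.07]*4).round(4))
mk=np.array([[290,153],[328,156]]);mk=(mk-[240,0])/8+[365,190]-.5;print('mark',atz('top',mk,[.07]*2))
st()
E
```

```text
top [387.95841789 211.53072739] (22.05358123779297, 22.82002830505371) [[ 0.5151864  -0.37765988  0.071     ]]
scene [261.47106171 303.1730938 ] (24.680036544799805, 25.271339416503906) [[ 0.51661834 -0.37729167  0.071     ]]
tri [ 0.51584925 -0.3774758   0.07166818]Traceback (most recent call last):
  File "<stdin>", line 15, in <module>
IndexError: list index out of range
```

```bash
python3 - <<'E'
from h import *
ims={'scene':cv2.imread('pics/s0.png').astype(float),'top':cv2.imread('pics/t0.png').astype(float)}
for n,(x,y,w,h) in {'top':(220,226,70,32),'scene':(195,168,28,60)}.items():
    c=ims[n][y:y+h,x:x+w]; bg=np.median(c.reshape(-1,3),0); m=(np.abs(c-bg).sum(2)>75).astype(np.uint8)
    cs,_=cv2.findContours(m,0,1); q=max(cs,key=cv2.contourArea)[:,0]; m[:]=0; cv2.fillPoly(m,[q],1)
    pts=np.argwhere(m)[:,::-1]+[x,y]; W=atz(n,pts,np.full(len(pts),.011))[:,:2]
    w=W-W.mean(0);v=np.linalg.svd(w)[2][0]; v*=np.sign(v[1]); s=w@v; print(n,len(pts),np.degrees(np.arctan2(v[1],v[0])),'tip',W.mean(0)+v*s.max(),'end',W.mean(0)+v*s.min(),s.max()-s.min(),np.ptp(w@[-v[1],v[0]]))
t=np.array([[26,38],[188,38],[190,297],[24,297]])/4-.4+[145,165]
print('tin',atz('top',t,[.055]*4).round(4))
k=np.array([[303,125],[419,141],[406,230],[288,213]]);print('cook',atz('top',k,[.07]*4).round(4))
mk=np.array([[290,153],[328,156]]);mk=(mk-[240,0])/8+[365,190]-.5;print('mark',atz('top',mk,[.07]*2))
# rim line of tin in scene: edges
a=ims['scene'].astype(np.uint8); b=ims['top'].astype(np.uint8)
L=cv2.resize(b[160:250,140:210],(560,720-120),interpolation=cv2.INTER_CUBIC)
cv2.imwrite('pics/m1.png',np.hstack([cv2.resize(b[165:250,145:205],None,fx=6,fy=6,interpolation=2)[:440],cv2.resize(a[100:160,188:262],None,fx=5.9,fy=7.333,interpolation=2)[:440]]))
E
```

```text
top 453 73.1015569461289 tip [0.45772965 0.07620852] end [ 0.40571518 -0.09500798] 0.17894299394732513 0.022136974035116157
scene 364 72.73507620137124 tip [0.45965966 0.07517131] end [ 0.40533091 -0.09963505] 0.18305429887912306 0.024296979451072696
tin [[0.619  0.2777 0.055 ]
 [0.6194 0.1633 0.055 ]
 [0.4382 0.1572 0.055 ]
 [0.4375 0.2723 0.055 ]]
cook [[ 0.7571 -0.1491  0.07  ]
 [ 0.7113 -0.4685  0.07  ]
 [ 0.4655 -0.4246  0.07  ]
 [ 0.5098 -0.1068  0.07  ]]
mark [[ 0.52295947 -0.33176635  0.07      ]
 [ 0.52200017 -0.34456422  0.07      ]]
```

View pics/m1.png

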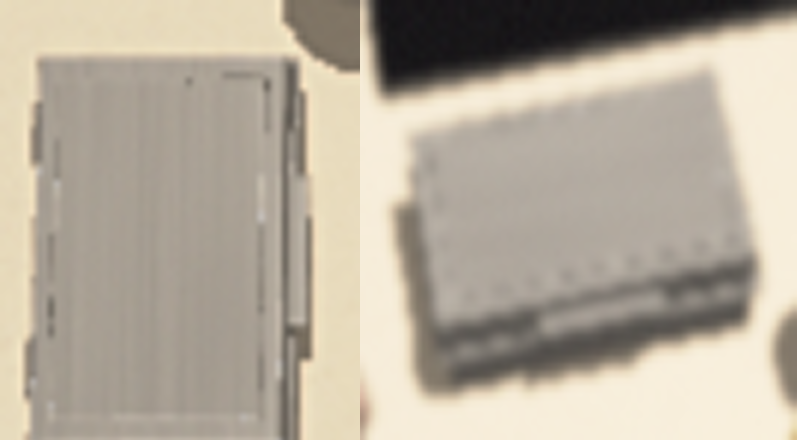

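The crops confirm the tin: lid corners at about (151.5,174) and (192,239) in the top view, lip on the −y side at column 196.5, rows 194–225. The knife's handle is towards the robot's right. All of these match the given sizes, so I'll move above the knife.

Emit:
play_rows([
  [100,0,0,0,0,0,-9],
  [100,0,0,0,0,0,-9],
  [100,0,0,0,0,0,-9],
  [100,0,0,0,0,0,-9],
  [100,0,0,0,0,0,-9],
  [100,0,0,0,0,0,-8.7],
  [100,0.0595,0.0047,0,0,0,0],
  [100,0.0595,0.0047,0,0,0,0],
])

```text
clock: 1.8
tool_pos: [0.2496, -0.4783, 0.4046]
eef_rot: [0.805, 0.593, 0.0, 0.0]
contact_force: [1.4, 0.4, -0.2]
opening: 0.998
finger_force: 0.0
```

Emit:
play_rows([
  [60,0.0595,0.0047,0,0,0,0],
  [60,0.0595,0.0047,0,0,0,0],
  [60,0.0595,0.0047,0,0,0,0],
  [60,0.0595,0.0047,0,0,0,0],
  [60,0.0595,0.0047,0,0,0,0],
  [60,0.0595,0.0047,0,0,0,0],
  [60,0.0595,0.0047,0,0,0,0],
  [60,0.0595,0.0047,0,0,0,0],
])

```text
clock: 2.8
tool_pos: [0.4261, -0.0337, 0.405]
eef_rot: [0.805, 0.594, 0.0, 0.0]
contact_force: [1.1, 0.2, 0.2]
opening: 0.601
finger_force: 0.0
```

```bash
cat >> h.py <<'E'
def to(p,yaw,s=None):
    s=s or st(); M=R.from_quat(s['eef_rot']).as_matrix()
    c,n=np.cos(np.radians(yaw)),np.sin(np.radians(yaw)); T=np.array([[c,n,0],[n,-c,0],[0,0,-1]])
    print('shift',(M.T@(np.array(p)-s['tool_pos'])).round(4),'turn',R.from_matrix(M.T@T).as_rotvec(degrees=True).round(2),'q',np.round(s['q'],2))
E
python3 - <<'E'
from h import *
to([.4248,-.0347,.17],72.9)
for l,z in (('lid_lip',0),): print(proj('top',[[.515,.1496,.044],[.5650,.15,.044],[.495,.149,.044]]),proj('scene',[[.515,.1496,.044],[.565,.15,.044],[.495,.149,.044]]))
print(atz('top',[[196.8,194],[196.8,225]],[.044]*2), atz('scene',[[188+540/5.9,100+325/7.333],[188+668/5.9,100+295/7.333]],[.044]*2))
E
```

```text
2.8 [ 0.4261 -0.0337  0.405 ] [8.045e-01 5.939e-01 3.000e-04 5.000e-04] [1.1  0.21 0.17] 0.601 0.0
shift [-0.0013 -0.0012  0.235 ] turn [ 0.07  0.   -0.03] q [ 0.26  0.46 -0.42  2.12  0.32  0.62 -0.69]
[[196.21867359 211.45060011]
 [196.51044239 193.79425072]
 [196.25643537 218.564415  ]] [[224.42023446 144.86549274]
 [239.40888639 142.18045681]
 [218.40825999 146.05126322]]
[[0.56441778 0.14916587 0.044     ]
 [0.47698543 0.14702814 0.044     ]] [[0.69132143 0.1131985  0.044     ]
 [0.76528479 0.11436068 0.044     ]]
```

Emit:
play_rows([
  [60,-0.0013,-0.0012,0.06,0,0,0],
  [60,0,0,0.06,0,0,0],
  [60,0,0,0.06,0,0,0],
  [60,0,0,0.04,0,0,0],
  [60,0,0,0.0155,0,0,0],
  [60,0,0,0,0,0,0],
  [0,0,0,0,0,0,0],
  [0,0,0,0,0,0,0],
], grip_force=60)

```text
clock: 3.8
tool_pos: [0.4185, -0.0365, 0.1996]
eef_rot: [0.803, 0.595, -0.018, -0.014]
contact_force: [0.2, 0.1, -1.1]
opening: 0.398
finger_force: 0.0
```

Emit:
play_rows([
  [0,0,0,0,0,0,0],
  [0,0,0,0,0,0,0],
  [0,0,0,0,0,0,0],
  [0,0,0,-0.02,0,0,0],
  [0,0,0,-0.02,0,0,0],
  [0,0,0,0,0,0,0],
])

```text
clock: 4.55
tool_pos: [0.4203, -0.0368, 0.2395]
eef_rot: [0.804, 0.595, -0.018, -0.014]
contact_force: [-0.4, 1.3, -0.5]
opening: 0.003
finger_force: 0.0
```

```bash
python3 - <<'E'
from h import *
to([.52,.02,.198],91)
b=snap('top','t1.png');a=snap('scene','s1.png')
cv2.imwrite('pics/m2.png',np.hstack([cv2.resize(b[190:270,215:305],None,fx=4.4,fy=4.4),cv2.resize(a[160:240,170:260],None,fx=4.4,fy=4.4)])[:,:,::-1])
E
```

```text
4.55 [ 0.4203 -0.0368  0.2395] [ 0.8036  0.5947 -0.0175 -0.0141] [-0.38  1.35 -0.5 ] 0.003 0.0
shift [0.0839 0.0804 0.0371] turn [ -2.58   0.25 -17.99] q [ 0.2   0.8  -0.35  2.26  1.03  0.29 -1.37]
```

View pics/m2.png

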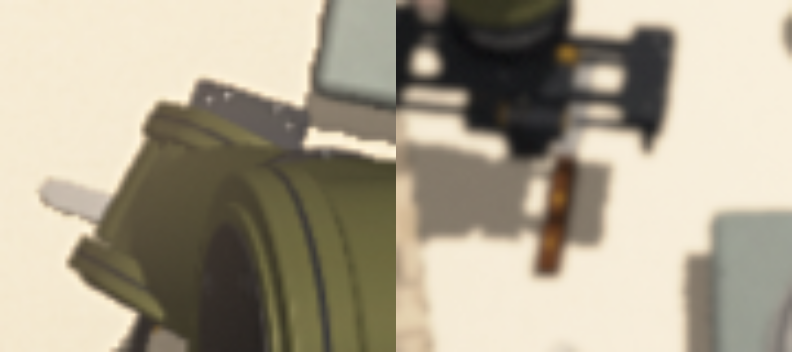

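Only the blade (tip at 40,190) and the handle show. The knife is untouched: the descent ran into a wrist speed limit (q6 small), so the fingers closed above it. I'll open and go down more slowly.

Emit:
play_rows([
  [60,0,0,0,-2.58,0.25,0],
  [60,0,0,0,0,0,0],
  [60,0.003,0.0035,0.01,0,0,0],
  [60,0,0,0.01,0,0,0],
])

```text
clock: 5.15
tool_pos: [0.4246, -0.0346, 0.218]
eef_rot: [0.803, 0.596, -0.004, 0.002]
contact_force: [0.4, 0.8, 0.4]
opening: 0.438
finger_force: 0.0
```

```bash
python3 - <<'E'
from h import *
to([.4248,-.0347,.169],72.9)
E
```

```text
5.15 [ 0.4246 -0.0346  0.218 ] [ 0.8032  0.5957 -0.0037  0.0023] [0.43 0.81 0.4 ] 0.438 0.0
shift [0.0004 0.0002 0.049 ] turn [-0.04  0.5   0.22] q [ 0.03  0.84 -0.09  2.29  1.28  0.08 -1.61]
```

Emit:
play_rows([
  [60,0,0,0.012,0,0,0],
  [60,0,0,0.012,0,0,0],
  [60,0,0,0.012,0,0,0],
  [60,0,0,0.013,0,0,0],
  [60,0,0,0,0,0,0],
])

```text
clock: 5.78
tool_pos: [0.424, -0.0354, 0.1703]
eef_rot: [0.803, 0.595, -0.005, 0.001]
contact_force: [-0.5, 0.2, 0.5]
opening: 0.602
finger_force: 0.0
```

```bash
python3 - <<'E'
from h import *
to([.4248,-.0347,.169],72.9)
E
```

```text
5.775 [ 0.424  -0.0354  0.1703] [ 0.8034  0.5954 -0.0049  0.0014] [-0.49  0.16  0.46] 0.602 0.0
shift [0.0009 0.0006 0.0013] turn [-0.21  0.55  0.19] q [ 0.17  0.96 -0.33  2.28  1.81  0.28 -2.14]
```

Emit:
play_rows([
  [60,0.001,0.0006,0.0015,0,0,0],
  [0,0,0,0,0,0,0],
  [0,0,0,0,0,0,0],
  [0,0,0,0,0,0,0],
  [0,0,0,0,0,0,0],
], grip_force=60)

```text
clock: 6.4
tool_pos: [0.4251, -0.0345, 0.17]
eef_rot: [0.803, 0.596, -0.004, 0.003]
contact_force: [-0.2, 0.3, 2.1]
opening: 0.195
finger_force: 60.0
```

Emit:
play_rows([
  [0,0,0,-0.015,0,0,0],
  [0,0,0,-0.02,0,0,0],
  [0,0,0,-0.02,0,0,0],
  [0,0,0,-0.02,0,0,0],
  [0,0,0,-0.01,0,0,0],
])

```text
clock: 7.02
tool_pos: [0.4257, -0.0339, 0.2533]
eef_rot: [0.803, 0.595, -0.003, 0.003]
contact_force: [-0.5, 0.2, -0.8]
opening: 0.199
finger_force: 60.0
```

```bash
python3 - <<'E'
from h import *
to([.52,.02,.198],91)
E
```

```text
7.025 [ 0.4257 -0.0339  0.2533] [ 0.8035  0.5953 -0.0033  0.0035] [-0.46  0.15 -0.81] 0.199 59.99537765979767
shift [0.0796 0.0745 0.0547] turn [ 1.000e-02  5.500e-01 -1.793e+01] q [ 0.2   0.77 -0.37  2.26  1.09  0.3  -1.44]
```

Emit:
play_rows([
  [0,0.014,0.021,0,0,0,0],
  [0,0.014,0.021,0,0,0,0],
  [0,0.014,0.021,0,0,0,0],
  [0,0.014,0.0205,0,0,0.55,0],
  [0,0,0,0,0,0,-6],
  [0,0,0,0,0,0,-6],
  [0,0,0,0,0,0,-6],
  [0,0,0,0,0,0,0],
])

```text
clock: 8.02
tool_pos: [0.5216, -0.0049, 0.2517]
eef_rot: [0.701, 0.713, -0.0, 0.0]
contact_force: [0.2, 0.1, -0.8]
opening: 0.195
finger_force: 60.0
```

```bash
python3 - <<'E'
from h import *
to([.522,.003,.199],91)
b=snap('top','t2.png');a=snap('scene','s2.png')
cv2.imwrite('pics/m3.png',np.hstack([cv2.resize(b[160:260,140:260],None,fx=3.3,fy=4),cv2.resize(a[90:210,180:300],None,fx=3.33,fy=3.333)])[:,:,::-1])
E
```

```text
8.025 [ 0.5216 -0.0049  0.2517] [ 7.008e-01  7.133e-01 -1.000e-04  2.000e-04] [ 0.22  0.12 -0.8 ] 0.195 59.99509871006012
shift [0.0079 0.0005 0.0527] turn [0.01 0.02 0.01] q [ 0.3   0.88 -0.64  1.98  0.93  0.61 -0.96]
```

View pics/m3.png

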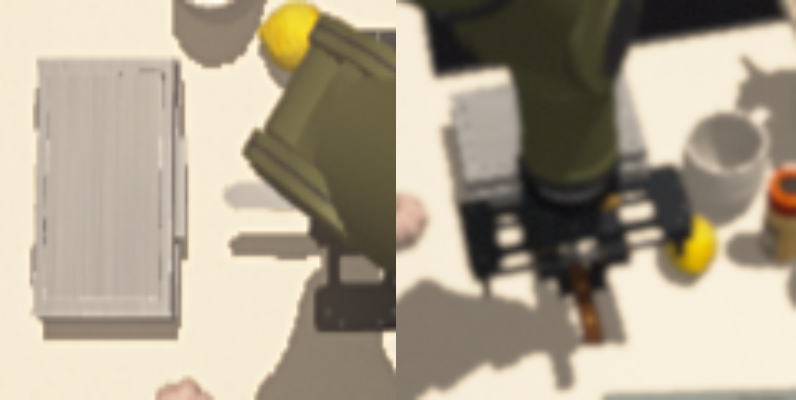

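The knife is held level, tip at top-view pixel (209,209), pointing at the lip, whose edge is at column ~196. The path is clear apart from the lemon, which lies below the gripper body. Next: lower it and verify the blade height.

Emit:
play_rows([
  [0,0.004,0,0.02,0,0,0],
  [0,0.004,0.0005,0.02,0,0,0],
  [0,0,0,0.0127,0,0,0],
  [0,0,0,0,0,0,0],
])

```text
clock: 8.62
tool_pos: [0.522, 0.0032, 0.1986]
eef_rot: [0.7, 0.714, -0.001, 0.0]
contact_force: [-0.3, -0.0, -0.4]
opening: 0.202
finger_force: 60.0
```

```bash
python3 - <<'E'
from h import *
print(atz('top',[[209.1,208.75]],[.089]))
to([.522,.003,.199],91)
b=snap('top','t3.png');a=snap('scene','s3.png')
cv2.imwrite('pics/m4.png',np.hstack([cv2.resize(b[185:235,180:230],None,fx=8,fy=8,interpolation=2),cv2.resize(a[125:185,190:250],None,fx=6.667,fy=6.667,interpolation=2)])[:,:,::-1])
print(proj('scene',[[.52,.118,.0365],[.52,.149,.041],[.52,.149,.032]]),proj('top',[[.52,.118,.0365]]))
E
```

```text
[[0.51878092 0.10717728 0.089     ]]
8.625 [0.522  0.0032 0.1986] [ 7.005e-01  7.137e-01 -6.000e-04  3.000e-04] [-0.35 -0.   -0.42] 0.202 59.99550819396973
shift [-0.0002 -0.0001 -0.0004] turn [-0.03  0.07  0.07] q [ 0.22  0.96 -0.54  1.99  1.05  0.5  -1.09]
[[227.78993417 153.58863866]
 [226.01713994 145.31563899]
 [226.18756859 147.00554987]] [[207.8515586  209.95979409]]
```

View pics/m4.png

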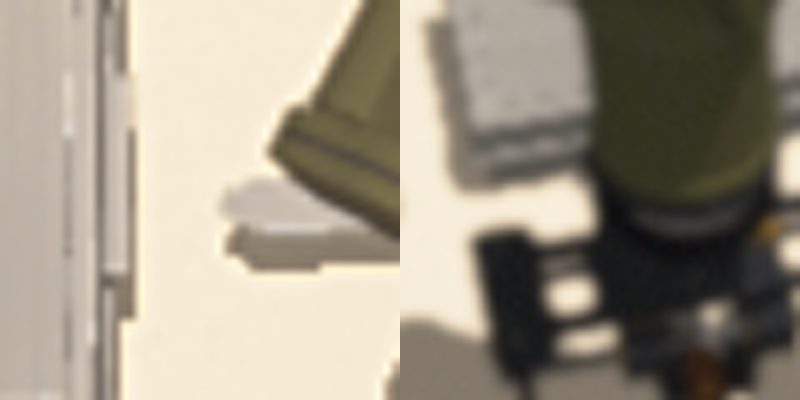

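The tip is at column 207.9 as predicted. The lip runs over rows 194–219 with its outer edge at column 196.3 (y≈0.149), and the blade lies within its width. Insert.

Emit:
play_rows([
  [0,0.012,0,0,0,0,0],
  [0,0.012,0,0,0,0,0],
  [0,0.008,0,0,0,0,0],
  [0,0.005,0,0,0,0,0],
  [0,0.004,0,0,0,0,0],
  [0,0,0,0,0,0,0],
])

```text
clock: 9.48
tool_pos: [0.5216, 0.0446, 0.1992]
eef_rot: [0.7, 0.714, 0.0, 0.001]
contact_force: [0.5, 0.8, -0.4]
opening: 0.197
finger_force: 60.0
```

Emit:
play_rows([
  [0,0,0,-0.003,0,0,0],
  [0,0,0,-0.004,0,0,0],
  [0,0,0,-0.004,0,0,0],
  [0,0,0,-0.004,0,0,0],
])

```text
clock: 9.98
tool_pos: [0.5215, 0.044, 0.2146]
eef_rot: [0.701, 0.714, 0.0, 0.001]
contact_force: [-0.4, -0.9, -1.3]
opening: 0.198
finger_force: 60.0
```

Emit:
play_rows([
  [0,0.0005,0,-0.005,0,0,0],
  [0,0.0005,0,-0.006,0,0,0],
  [0,0.001,0,-0.007,0,0,0],
  [0,0.001,0,-0.007,0,0,0],
  [0,0.002,0,-0.007,0,0,0],
  [0,0.003,0,-0.007,0,0,0],
  [0,0.003,0,-0.007,0,0,0],
  [0,0,0,0,0,0,0],
])

```text
clock: 10.98
tool_pos: [0.5215, 0.0559, 0.2609]
eef_rot: [0.7, 0.714, 0.001, 0.001]
contact_force: [1.1, -0.1, -0.7]
opening: 0.197
finger_force: 60.0
```

```bash
python3 - <<'E'
from h import *
to([.52,.06,.274],91)
b=snap('top','t4.png');a=snap('scene','s4.png')
cv2.imwrite('pics/m5.png',np.hstack([cv2.resize(b[165:245,140:220],None,fx=5,fy=5,interpolation=2),cv2.resize(a[90:170,180:260],None,fx=5,fy=5,interpolation=2)])[:,:,::-1])
E
```

```text
10.975 [0.5215 0.0559 0.2609] [7.002e-01 7.139e-01 9.000e-04 7.000e-04] [ 1.13 -0.1  -0.7 ] 0.197 59.99562621116638
shift [ 0.0042 -0.0014 -0.0131] turn [ 0.13 -0.02  0.11] q [ 0.19  0.86 -0.65  1.97  0.9   0.62 -1.05]
```

View pics/m5.png

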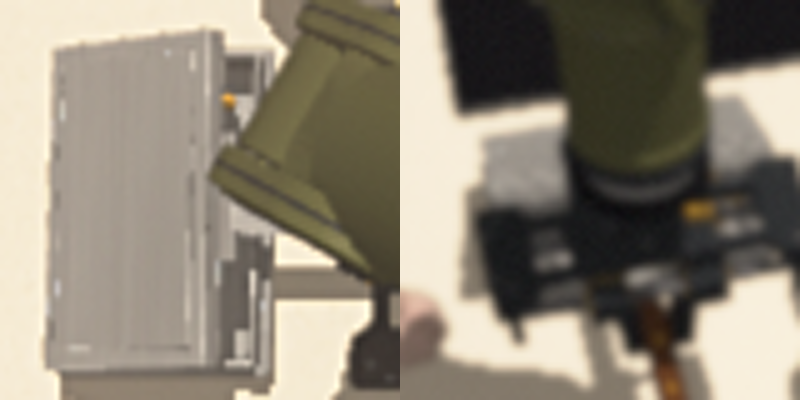

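The lid is up at roughly 0.5 rad on the blade, and its raised edge is at column 222 of the crop. Go on: raise a little, then sweep forward under it.

Emit:
play_rows([
  [0,0.004,0,-0.007,0,0,0],
  [0,0.006,0,-0.007,0,0,0],
  [0,0.012,0,0,0,0,0],
  [0,0.014,0,0,0,0,0],
  [0,0.014,0,0,0,0,0],
  [0,0.014,0,0,0,0,0],
  [0,0.014,0,0,0,0,0],
  [0,0.014,0,0,0,0,0],
])

```text
clock: 12.08
tool_pos: [0.5195, 0.1484, 0.2742]
eef_rot: [0.7, 0.714, 0.0, 0.001]
contact_force: [0.2, -2.1, -0.8]
opening: 0.195
finger_force: 60.0
```

Emit:
play_rows([
  [0,0.012,0,0,0,0,0],
  [0,0.012,0,0,0,0,0],
  [0,0.012,0,0,0,0,0],
  [0,0.012,0,0,0,0,0],
  [0,0,0,0,0,0,0],
])

```text
clock: 12.7
tool_pos: [0.5184, 0.197, 0.2744]
eef_rot: [0.7, 0.714, 0.001, -0.0]
contact_force: [0.1, -0.2, -0.8]
opening: 0.195
finger_force: 60.0
```

```bash
python3 - <<'E'
from h import *
to([.52,.1,.274],91)
b=snap('top','t5.png');a=snap('scene','s5.png')
cv2.imwrite('pics/m6.png',np.hstack([cv2.resize(b[165:245,120:220],None,fx=4,fy=5,interpolation=2),cv2.resize(a[70:170,180:280],None,fx=4,fy=4,interpolation=2)])[:,:,::-1])
E
```

```text
12.7 [0.5184 0.197  0.2744] [ 0.6997  0.7144  0.0011 -0.    ] [ 0.05 -0.19 -0.82] 0.195 59.99557077884674
shift [-0.097  -0.0005  0.0003] turn [ 0.09 -0.09  0.2 ] q [-0.06  0.87 -0.67  1.87  0.83  0.7  -1.21]
```

View pics/m6.png

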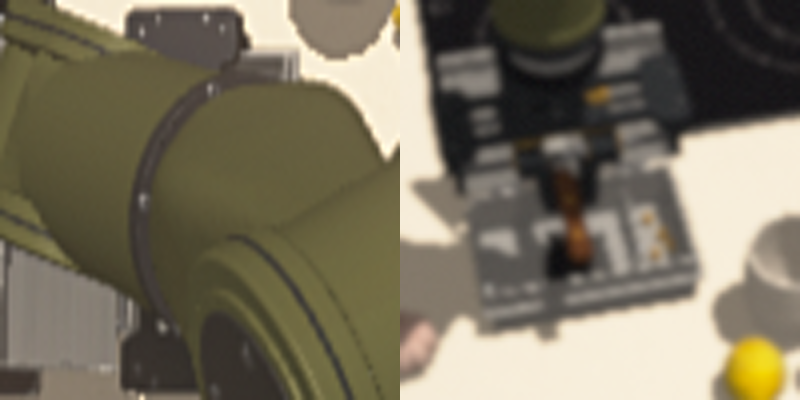

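The scene view shows the lid swung back past the tin, with the spare jets and the compartment visible. Next I withdraw the knife and lay it down in the free area at about (0.50,−0.02).

Emit:
play_rows([
  [0,-0.02,0,0,0,0,0],
  [0,-0.04,-0.003,0,0,0,0],
  [0,-0.05,-0.005,0,0,0,0],
  [0,-0.05,-0.005,0,0,0,0],
  [0,-0.04,-0.005,0.01,0,0,0],
  [0,-0.017,0,0.02,0,0,0],
  [0,0,0,0.025,0,0,0],
  [0,0,0,0,0,0,0],
])

```text
clock: 13.8
tool_pos: [0.5038, -0.024, 0.2182]
eef_rot: [0.701, 0.713, -0.002, -0.0]
contact_force: [0.0, 1.2, -1.2]
opening: 0.195
finger_force: 60.0
```

```bash
python3 - <<'E'
from h import *
to([.50,-.02,.1715],91)
b=snap('top','t6.png');a=snap('scene','s6.png')
cv2.imwrite('pics/m7.png',np.hstack([cv2.resize(b[165:255,110:230],None,fx=3.33,fy=4.44,interpolation=2),cv2.resize(a[70:160,180:270],None,fx=4.44,fy=4.44,interpolation=2)])[:,:,::-1])
# lid edge predictions
for th in (1.8,2.0,2.2,2.35):
    x=-.126*np.cos(th)-.007*np.sin(th)+.058; z=.126*np.sin(th)-.007*np.cos(th)+.048
    P=[[.5285+d,.2176+x,z] for d in(-.035,.035)]; print(th,proj('top',P).round(1).tolist(),proj('scene',P).round(1).tolist())
E
```

```text
13.8 [ 0.5038 -0.024   0.2182] [ 7.011e-01  7.131e-01 -1.500e-03 -1.000e-04] [ 0.    1.23 -1.21] 0.195 59.99566197395325
shift [ 0.0041 -0.0036  0.0467] turn [-0.14  0.11 -0.02] q [ 0.29  0.91 -0.55  2.04  1.05  0.5  -1.05]
1.8 [[128.6, 215.5], [129.8, 187.8]] [[206.9, 84.8], [228.7, 81.4]]
2.0 [[119.9, 215.6], [121.2, 188.2]] [[206.0, 81.2], [227.4, 77.9]]
2.2 [[112.7, 215.9], [114.0, 188.8]] [[205.4, 79.2], [226.4, 76.0]]
2.35 [[108.5, 216.2], [109.9, 189.3]] [[205.1, 78.7], [225.9, 75.6]]
```

View pics/m7.png

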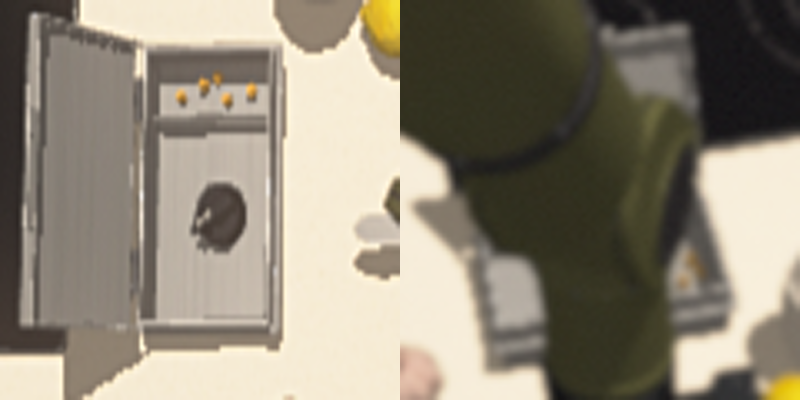

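The lid's free edge is at top-view column ~118, which is about 2.05 rad, well past 1.75. The knob is at top-view pixel ~(175.5,214), with a light mark on its left. I'll lay the knife down now. That was my last allowed picture, so from here I'll measure numerically.

Emit:
play_rows([
  [0,0.004,-0.0036,0.015,0,0,0],
  [0,0,0,0.015,0,0,0],
  [0,0,0,0.012,0,0,0],
  [0,0,0,0.004,0,0,0],
  [0,0,0,0,0,0,0],
])

```text
clock: 14.52
tool_pos: [0.5014, -0.018, 0.1738]
eef_rot: [0.7, 0.714, 0.001, 0.001]
contact_force: [0.1, 0.1, -0.7]
opening: 0.194
finger_force: 60.0
```

```bash
python3 - <<'E'
from h import *
to([.50,-.02,.171],91)
b=cv2.imread('pics/t6.png'); g=cv2.cvtColor(b,6); print(g[202:226,164:188])
E
```

```text
14.525 [ 0.5014 -0.018   0.1738] [7.003e-01 7.139e-01 6.000e-04 8.000e-04] [ 0.1   0.07 -0.73] 0.194 59.99556541442871
shift [-0.002  -0.0014  0.0028] turn [0.11 0.02 0.1 ] q [ 0.21  0.98 -0.45  2.06  1.2   0.4  -1.2 ]
[[184 182 182 182 181 182 184 184 181 179 180 182 184 183 186 185 187 187
  186 186 183 182 186 188]
 [182 183 182 182 180 181 184 185 181 179 182 182 185 184 186 185 187 186
  186 186 183 182 185 187]
 [183 183 183 183 180 181 185 186 182 182 183 185 187 186 188 187 188 185
  186 186 183 183 186 186]
 [182 182 182 183 180 181 184 187 181 183 185 187 189 187 188 187 192 188
  188 186 183 182 186 187]
 [182 182 182 183 180 183 188 184 143 133 115 112 113 110 119 138 184 188
  190 188 183 181 185 186]
 [182 182 181 182 180 184 186 144  92  84  74  73  73  68  70  79 110 135
  182 190 184 182 184 186]
 [181 182 181 182 182 183 145  95  71  73  73  75  71  71  69  63  64  79
  133 184 186 182 184 186]
 [180 181 182 184 182 159  99  72  72  74  72  73  75  76  78  69  65  61
   88 179 188 184 186 186]
 [180 181 182 184 182 120  75  71  73  72  73  75  76  78  81  73  67  63
[... 843 characters left out ...]
80 183 186 180 136 104  98  84  71  67  67  66  67  63  62  90 161
  191 191 186 185 187 186]
 [180 179 182 185 177 118 104  97 102 102  93  85  74  74  80 106 167 187
  191 189 186 185 186 187]
 [181 179 181 184 179 168 167 121 161 171 121 105 103 102 110 166 190 187
  189 188 186 185 188 188]
 [182 178 182 184 178 182 186 169 181 186 174 173 174 173 173 188 189 186
  188 188 186 185 188 188]
 [182 179 182 183 178 181 185 182 181 183 185 187 188 187 187 187 188 185
  189 189 186 187 188 189]
 [181 179 183 184 178 181 184 180 179 182 184 186 185 186 185 188 187 184
  188 189 187 187 188 188]
 [181 178 184 183 178 180 184 181 179 181 183 185 184 184 186 187 187 184
  189 188 187 186 188 188]]
```

Emit:
play_rows([
  [0,0,0,0.0025,0,0,0],
  [0,0,0,0,0,0,0],
])

```text
clock: 14.78
tool_pos: [0.5013, -0.0181, 0.171]
eef_rot: [0.7, 0.714, 0.0, 0.001]
contact_force: [0.4, -1.7, -0.7]
opening: 0.193
finger_force: 60.0
```

```bash
python3 - <<'E'
from h import *
to([.50,-.02,.171],91)
b=cv2.imread('pics/t6.png'); g=cv2.cvtColor(b,6).astype(np.uint8)
y0,x0=200,160
m=(g[y0:230,x0:192]<125).astype(np.uint8); c=max(cv2.findContours(m,0,1)[0],key=cv2.contourArea)[:,0]+[x0,y0]
k=(c[:,0]>171)&(c[:,1]<217); W=atz('top',c[k],[.024]*k.sum())[:,:2]
from scipy.optimize import least_squares
f=least_squares(lambda p:np.hypot(*(W-p[:2]).T)-p[2],[.51,.21,.021],loss='soft_l1',f_scale=.001);print(f.x,np.abs(f.fun).max(),k.sum())
P=atz('top',[[172.2,212.6],[168.9,214.9]],[.041]*2);print(P, np.degrees(np.arctan2(*(P[1]-P[0])[[1,0]])))
print(np.degrees(np.arctan2(*(P-np.r_[f.x[:2],0])[:,[1,0]].T)),np.hypot(*(P[:,:2]-f.x[:2]).T))
B=atz('top',[[167.4,216.3]],[.03])[0];d=B[:2]-f.x[:2];print('beak',np.degrees(np.arctan2(d[1],d[0])),np.hypot(*d))
cams.snapshot('top');print(spot('top','knob'))
E
```

```text
14.775 [ 0.5013 -0.0181  0.171 ] [7.004e-01 7.138e-01 4.000e-04 7.000e-04] [ 0.39 -1.66 -0.72] 0.193 59.99568164348602
shift [-0.0019 -0.0013 -0.    ] turn [0.08 0.02 0.08] q [ 0.21  0.98 -0.44  2.06  1.21  0.39 -1.21]
[0.51174912 0.21116215 0.02049582] 0.0011299504509990205 18
[[0.51168218 0.21789959 0.041     ]
 [0.50514505 0.22701965 0.041     ]] 125.63246709004999
[ 90.56921686 112.60996206] [0.00673777 0.01717771]
beak 113.44350887093412 0.02462542884668366
[(0.61, array([0.5112, 0.2103, 0.0241]))]
```

Emit:
play_rows([
  [40,0,0,0,0,0,0],
  [50,0,0,0,0,0,0],
  [60,0,0,0,0,0,0],
  [60,0,0,-0.01,0,0,0],
  [60,0,0,-0.03,0,0,0],
  [60,0,0,-0.05,0,0,0],
  [60,-0.03,0,-0.05,0,0,0],
  [60,-0.03,0,0,0,0,0],
])

```text
clock: 15.88
tool_pos: [0.5031, -0.078, 0.3149]
eef_rot: [0.7, 0.714, 0.003, 0.003]
contact_force: [1.1, -0.7, -0.6]
opening: 0.6
finger_force: 0.0
```

```bash
python3 - <<'E'
from h import *
to([.5115,.211,.33],116)
for n in('top','scene'):
    snap(n,n+'7.png'); print(n,'knob',spot(n,'knob'),'knife',spot(n,'knife'))
u=proj('scene',[[.5115,.211,.03]])[0].astype(int);print(u)
g=cv2.cvtColor(cv2.imread('pics/scene7.png'),6);print(g[u[1]-12:u[1]+12,u[0]-12:u[0]+12])
print('beak px per angle',[(a,proj('scene',[[.5115+.024*np.cos(np.radians(a)),.211+.024*np.sin(np.radians(a)),.032]]).round(1).tolist(),proj('scene',[[.5115+.012*np.cos(np.radians(a)),.211+.012*np.sin(np.radians(a)),.041]]).round(1).tolist()) for a in(95,110,125)])
E
```

```text
15.875 [ 0.5031 -0.078   0.3149] [0.7    0.7142 0.0028 0.0029] [ 1.12 -0.74 -0.59] 0.6 0.0
shift [ 0.2888  0.0143 -0.015 ] turn [  0.46   0.11 -24.85] q [ 0.5   0.77 -0.73  1.98  0.82  0.7  -0.73]
top knob [(0.67, array([0.5112, 0.2094, 0.0228]))] knife [(0.67, array([0.4954, 0.0312, 0.0068]))]
scene knob [] knife [(0.74, array([ 0.5018, -0.0257,  0.0158]))]
[220 133]
[[ 59  53  52  51  50  50  48  44  43  43  47  53  58  61  61  62  62  61
   62  62  62  60  57  56]
 [ 63  54  51  51  52  51  50  47  45  43  47  50  55  60  61  62  62  62
   61  62  62  59  59  56]
 [ 68  56  53  51  51  51  51  50  48  47  46  50  53  58  61  61  63  62
   62  62  62  59  58  56]
 [ 74  62  54  51  50  51  51  51  50  49  50  48  51  54  57  59  61  61
   62  61  61  61  59  56]
 [ 83  71  56  50  50  50  50  50  51  50  50  49  50  51  54  57  58  60
   60  62  63  61  59  57]
 [104  89  67  52  49  48  50  49  51  52  52  50  52  51  52  53  55  55
   59  60  61  61  61  58]
 [136 116  82  55  47  48  48  50  52  51  52  51  52  51  53  52  53  55
   55  56  59  60  61  58]
 [157 135  95  61  49 
[... 1142 characters left out ...]
  50  49  49  48  49
   50  49  48  48  47  47]
 [174 168 152 120  79  53  47  48  47  48  49  48  48  48  49  48  48  49
   48  49  49  49  49  49]
 [167 155 138 108  72  51  49  47  49  49  48  47  48  48  48  49  48  48
   49  49  49  48  51  51]
 [150 134 114  89  62  49  47  46  48  47  48  48  48  48  49  48  49  48
   48  48  48  48  51  54]
 [123 108  91  73  56  49  47  48  48  48  48  48  48  49  48  49  50  49
   49  48  48  50  52  54]
 [ 99  91  81  68  55  49  48  47  48  49  49  48  48  49  48  49  48  49
   47  49  49  51  52  54]]
beak px per angle [(95, [[218.7, 128.0]], [[219.4, 128.8]]), (110, [[217.0, 128.6]], [[218.5, 129.1]]), (125, [[215.5, 129.5]], [[217.8, 129.6]])]
```

Emit:
play_rows([
  [45,0.058,0.003,0,0.46,0.11,0],
  [45,0.058,0.003,0,0,0,0],
  [45,0.058,0.003,0,0,0,0],
  [45,0.058,0.003,0,0,0,0],
  [45,0.057,0.002,0,0,0,0],
  [45,0,0,0,0,0,-8.3],
  [45,0,0,0,0,0,-8.3],
  [45,0,0,0,0,0,-8.3],
])

```text
clock: 17.18
tool_pos: [0.5096, 0.213, 0.3107]
eef_rot: [0.527, 0.85, -0.002, -0.004]
contact_force: [0.3, 0.2, -0.7]
opening: 0.45
finger_force: 0.0
```

```bash
python3 - <<'E'
from h import *
to([.5115,.2108,.193],116)
E
```

```text
17.175 [0.5096 0.213  0.3107] [ 0.5265  0.8502 -0.0015 -0.004 ] [ 0.34  0.22 -0.75] 0.45 0.0
shift [-0.0034  0.0015  0.1176] turn [-0.39 -0.29  0.46] q [-0.01  0.85 -0.82  1.85  0.83  0.83 -0.81]
```

Emit:
play_rows([
  [45,-0.0034,0.0015,0.02,-0.4,-0.3,0.4],
  [45,0,0,0.03,0,0,0],
  [45,0,0,0.03,0,0,0],
  [45,0,0,0.025,0,0,0],
  [45,0,0,0.0126,0,0,0],
  [45,0,0,0,0,0,0],
])

```text
clock: 17.92
tool_pos: [0.5129, 0.2096, 0.1928]
eef_rot: [0.532, 0.847, -0.0, 0.0]
contact_force: [0.7, 0.5, 0.2]
opening: 0.45
finger_force: 0.0
```

```bash
python3 - <<'E'
from h import *
to([.5115,.2108,.193],116)
E
```

```text
17.925 [0.5129 0.2096 0.1928] [ 5.323e-01  8.465e-01 -2.000e-04  2.000e-04] [0.68 0.48 0.17] 0.45 0.0
shift [ 0.0017 -0.0007 -0.0002] turn [-0.01  0.03 -0.33] q [-0.1   1.01 -0.65  1.9   1.06  0.63 -1.  ]
```

Emit:
play_rows([
  [45,0.0017,-0.0007,0,0,0,0],
  [30,0,0,0,0,0,0],
  [0,0,0,0,0,0,0],
  [0,0,0,0,0,0,0],
  [0,0,0,0,0,0,0],
  [0,0,0,0,0,0,0],
], grip_force=60)

```text
clock: 18.68
tool_pos: [0.5124, 0.21, 0.1937]
eef_rot: [0.533, 0.846, 0.001, 0.001]
contact_force: [1.1, -0.9, 3.4]
opening: 0.128
finger_force: 60.0
```

Emit:
play_rows([
  [0,0,0,-0.02,0,0,0],
  [0,0,0,-0.03,0,0,0],
  [0,0,0,-0.03,0,0,0],
  [0,0,0,-0.03,0,0,0],
  [0,-0.02,0,-0.02,0,0,0],
  [0,-0.03,0,0,0,0,0],
  [0,-0.03,0,0,0,0,0],
])

```text
clock: 19.55
tool_pos: [0.5466, 0.1372, 0.3236]
eef_rot: [0.533, 0.846, 0.0, 0.001]
contact_force: [-0.2, -0.3, -0.7]
opening: 0.126
finger_force: 60.0
```

```bash
python3 - <<'E'
from h import *
to([.5158,-.3775,.30],81)
for n in('top','scene'): snap(n,n+'8.png'); print(n,spot(n,'knob'),spot(n,'knife'))
E
```

```text
19.55 [0.5466 0.1372 0.3236] [5.327e-01 8.463e-01 2.000e-04 8.000e-04] [-0.17 -0.3  -0.71] 0.126 59.996493458747864
shift [-0.4507 -0.2504  0.0237] turn [ 0.08  0.04 34.62] q [ 0.14  0.84 -0.83  1.81  0.81  0.87 -0.65]
top [] []
scene [(0.7, array([0.5439, 0.1284, 0.1483]))] [(0.63, array([5.036e-01, 3.000e-04, 1.170e-02]))]
```

Emit:
play_rows([
  [0,0,0,0,0,0,8.7],
  [0,0,0,0,0,0,8.7],
  [0,0,0,0,0,0,8.7],
  [0,0,0,0,0,0,8.5],
  [0,-0.057,0.0055,0,0,0,0],
  [0,-0.057,0.0055,0,0,0,0],
  [0,-0.057,0.0055,0,0,0,0],
  [0,-0.057,0.0055,0,0,0,0],
])

```text
clock: 20.85
tool_pos: [0.5324, -0.0908, 0.3237]
eef_rot: [0.76, 0.65, 0.001, 0.0]
contact_force: [1.1, 0.3, -1.3]
opening: 0.128
finger_force: 60.0
```

Emit:
play_rows([
  [0,-0.057,0.0055,0,0,0,0],
  [0,-0.057,0.0055,0,0,0,0],
  [0,-0.057,0.0055,0,0,0,0],
  [0,-0.057,0.0055,0,0,0,0],
  [0,-0.057,0.0055,0,0,0,0],
  [0,0,0,0,0,0,0],
])

```text
clock: 21.6
tool_pos: [0.5137, -0.3812, 0.3226]
eef_rot: [0.763, 0.646, -0.001, 0.001]
contact_force: [-0.2, -0.0, 0.2]
opening: 0.13
finger_force: 60.0
```

```bash
python3 - <<'E'
from h import *
to([.5158,-.3775,.30],81)
b=snap('scene','s9.png');print(spot('scene','knob'));t=snap('top','t9.png');print(spot('top','knob'))
s=status.get_state();p=np.array(s['tool_pos']);z=p[2]-.190
K=[[p[0],p[1],z],[p[0],p[1],z+.038],[p[0]+.0039,p[1]+.0247,z+.031],[p[0]+.021,p[1],z+.02],[p[0]-.021,p[1],z+.02]]
u=proj('scene',K).round(1);print(u.tolist())
c=u[0].astype(int);g=cv2.cvtColor(b,7);print(g[c[1]-22:c[1]+14,c[0]-18:c[0]+18])
E
```

```text
21.6 [ 0.5137 -0.3812  0.3226] [ 0.7631  0.6463 -0.0008  0.0014] [-0.24 -0.02  0.17] 0.13 59.99569237232208
shift [0.0041 0.0015 0.0226] turn [ 0.06  0.17 -0.47] q [ 0.95  0.9  -0.75  1.58  0.72  0.96 -0.21]
[(0.61, array([ 0.5091, -0.3956,  0.1537]))]
[(0.64, array([ 0.5152, -0.3578,  0.1548]))]
[[261.4, 295.0], [261.8, 290.4], [260.9, 280.3], [270.5, 290.6], [252.6, 294.5]]
[[ 48  50  51 ...  48  50  49]
 [ 40  42  46 ...  50  50  53]
 [ 30  34  40 ...  51  54  56]
 ...
 [ 86  75  73 ... 122 147 156]
 [ 88  75  72 ... 121 147 156]
 [ 86  76  73 ... 122 149 157]]
```

```bash
cat > prof.py <<'E'
from h import *
def prof(n,f,p,yaw,z,ss,off=0):
    d=np.array([np.cos(np.radians(yaw)),np.sin(np.radians(yaw))]);e=np.array([d[1],-d[0]])
    g=cv2.imread('pics/'+f).astype(np.float32)
    X=[[*(p[:2]+s*d+off*e),z] for s in ss]; u=proj(n,X).astype(np.float32)
    c=cv2.remap(g,u[:,0].reshape(1,-1),u[:,1].reshape(1,-1),1)[0]
    return [(round(s*1000),*c_.astype(int).tolist()) for s,c_ in zip(ss,c)]
E
python3 - <<'E'
from prof import *
p=np.array([.5137,-.3812]);z=.3226-.19
print('scene -x rim');print(*prof('scene','s9.png',p,81,z,np.arange(-.04,-.008,.002)))
print('scene -x rim top');print(*prof('scene','s9.png',p,81,z+.021,np.arange(-.04,-.008,.002)))
print('top beak');print(*prof('top','t9.png',p,81,z+.03,np.arange(.0,.046,.002)))
print('top skirt +6');print(*prof('top','t9.png',p,81,z+.02,np.arange(.0,.046,.002),.012))
print('top skirt -');print(*prof('top','t9.png',p,81,z+.02,np.arange(.0,.046,.002),-.012))
E
```

```text
scene -x rim
(-40, 148, 157, 158) (-38, 154, 164, 168) (-36, 154, 164, 171) (-34, 142, 152, 159) (-32, 119, 128, 133) (-30, 95, 101, 106) (-28, 81, 87, 89) (-26, 81, 85, 88) (-24, 81, 87, 90) (-22, 84, 89, 94) (-20, 82, 87, 91) (-18, 69, 73, 76) (-16, 48, 51, 54) (-14, 29, 29, 31) (-12, 18, 17, 17) (-10, 17, 16, 16)
scene -x rim top
(-40, 149, 159, 166) (-38, 132, 141, 147) (-36, 106, 114, 119) (-34, 88, 94, 98) (-32, 81, 86, 89) (-30, 80, 85, 88) (-28, 81, 86, 90) (-26, 81, 86, 91) (-24, 75, 79, 83) (-22, 57, 61, 64) (-20, 34, 35, 38) (-18, 20, 20, 20) (-16, 18, 15, 15) (-14, 18, 16, 17) (-12, 17, 15, 16) (-10, 18, 16, 17)
top beak
(0, 21, 21, 20) (2, 22, 22, 22) (4, 31, 34, 37) (6, 41, 46, 50) (8, 46, 50, 53) (10, 45, 46, 48) (12, 38, 39, 40) (14, 39, 40, 43) (16, 44, 47, 51) (18, 50, 53, 57) (20, 52, 56, 59) (22, 48, 52, 55) (24, 36, 39, 42) (26, 22, 22, 25) (28, 17, 16, 17) (30, 16, 15, 16) (32, 15, 15, 15) (34, 18, 17, 18) (36, 40, 42, 43) (38, 62, 65, 68) (40, 74, 79, 83) (42, 76, 81, 85) (44, 75, 81, 85)
top skirt +6
(0, 27, 26, 27) (2, 36, 37, 38) (4, 45, 46, 47) (6, 49, 49, 51) (8, 47, 46, 48) (10, 36, 35, 37) (12, 23, 22, 22) (14, 17, 17, 17) (16, 17, 17, 17) (18, 18, 16, 17) (20, 17, 15, 17) (22, 17, 16, 17) (24, 20, 20, 22) (26, 29, 29, 31) (28, 43, 43, 47) (30, 62, 65, 69) (32, 71, 76, 80) (34, 75, 80, 84) (36, 74, 79, 83) (38, 74, 79, 82) (40, 73, 78, 81) (42, 70, 76, 78) (44, 68, 74, 74)
top skirt -
(0, 24, 23, 23) (2, 25, 25, 24) (4, 28, 27, 26) (6, 28, 27, 25) (8, 28, 26, 25) (10, 28, 25, 26) (12, 26, 24, 25) (14, 25, 22, 22) (16, 23, 22, 21) (18, 22, 21, 20) (20, 19, 19, 18) (22, 15, 14, 16) (24, 13, 13, 14) (26, 11, 12, 12) (28, 12, 14, 14) (30, 20, 22, 24) (32, 43, 46, 49) (34, 63, 67, 71) (36, 74, 79, 83) (38, 82, 88, 91) (40, 103, 111, 116) (42, 134, 143, 151) (44, 152, 163, 172)
```

```bash
python3 - <<'E'
from prof import *
s=status.get_state();p=np.array([.5137,-.3812]);z=.3226-.19
def cross(n,f,off,sg,lv):
    ss=np.arange(.0,.046,.0005)*sg
    q=prof(n,f,p,81,z,ss,off); g=np.array([a[2] for a in q],float)
    # outermost dark->bright crossing
    i=np.where((g[:-1]<lv)&(g[1:]>=lv))[0]; return [round(float(ss[k])*1000-sg*np.sqrt(21**2-(off*1000)**2),1) for k in i]
for off in (-.014,-.01,-.005,0,.005,.01,.014):
    print(off,'scene',cross('scene','s9.png',off,-1,50),'top',cross('top','t9.png',off,1,48))
E
```

```text
-0.014 scene [np.float64(4.7)] top [np.float64(7.3)]
-0.01 scene [np.float64(4.5)] top [np.float64(8.0)]
-0.005 scene [np.float64(4.9)] top [np.float64(8.1)]
0 scene [np.float64(5.5)] top [np.float64(8.0)]
0.005 scene [np.float64(3.9)] top [np.float64(-13.9), np.float64(8.1)]
0.01 scene [np.float64(4.0)] top [np.float64(8.0)]
0.014 scene [np.float64(3.7)] top [np.float64(7.8)]
```

```bash
python3 - <<'E'
from prof import *
p=np.array([.5137,-.3812])+.006*np.array([.156,.988]);z=.3226-.19
for off in(.008,.012,.015):
    h=np.sqrt(21**2-(off*1000)**2); print(off,h)
    for sg in(-1,1): print([(a[0],a[2]) for a in prof('scene','s9.png',p,-9,z,np.arange(0,.042,.002)*sg,off)])
# spindle in earlier image: dark/bright patch near plate centre, from frames w/o arm
E
```

```text
0.008 19.4164878389476
[(0, 26), (-2, 25), (-4, 25), (-6, 27), (-8, 29), (-10, 32), (-12, 33), (-14, 30), (-16, 27), (-18, 26), (-20, 25), (-22, 25), (-24, 27), (-26, 27), (-28, 27), (-30, 27), (-32, 32), (-34, 40), (-36, 50), (-38, 61), (-40, 71)]
[(0, 26), (2, 30), (4, 36), (6, 41), (8, 41), (10, 41), (12, 41), (14, 40), (16, 40), (18, 44), (20, 50), (22, 52), (24, 53), (26, 54), (28, 54), (30, 54), (32, 54), (34, 54), (36, 55), (38, 54), (40, 55)]
0.012 17.233687939614086
[(0, 15), (-2, 15), (-4, 15), (-6, 17), (-8, 22), (-10, 25), (-12, 28), (-14, 29), (-16, 30), (-18, 30), (-20, 31), (-22, 31), (-24, 34), (-26, 34), (-28, 33), (-30, 33), (-32, 36), (-34, 42), (-36, 51), (-38, 61), (-40, 72)]
[(0, 15), (2, 14), (4, 15), (6, 19), (8, 17), (10, 17), (12, 20), (14, 22), (16, 25), (18, 32), (20, 37), (22, 40), (24, 41), (26, 42), (28, 42), (30, 41), (32, 41), (34, 41), (36, 44), (38, 47), (40, 50)]
0.015 14.696938456699069
[(0, 15), (-2, 15), (-4, 15), (-6, 15), (-8, 16), (-10, 23), (-12, 27), (-14, 35), (-16, 42), (-18, 48), (-20, 51), (-22, 53), (-24, 52), (-26, 52), (-28, 51), (-30, 50), (-32, 51), (-34, 53), (-36, 58), (-38, 65), (-40, 73)]
[(0, 15), (2, 16), (4, 15), (6, 15), (8, 15), (10, 16), (12, 21), (14, 29), (16, 37), (18, 45), (20, 51), (22, 52), (24, 51), (26, 50), (28, 51), (30, 52), (32, 57), (34, 65), (36, 75), (38, 84), (40, 87)]
```

Emit:
play_rows([
  [0,-0.002,0.0005,0.012,0,0,-0.4],
  [0,0,0,0.012,0,0,0],
  [0,0,0,0.01,0,0,0],
  [0,0,0,0,0,0,0],
])

```text
clock: 22.3
tool_pos: [0.5149, -0.3783, 0.2883]
eef_rot: [0.758, 0.652, 0.0, -0.0]
contact_force: [-0.0, -1.2, 0.0]
opening: 0.129
finger_force: 60.0
```

```bash
python3 - <<'E'
from h import *
to([.5142,-.3833,.284],81)
E
```

```text
22.3 [ 0.5149 -0.3783  0.2883] [ 7.581e-01  6.521e-01  1.000e-04 -5.000e-04] [-0.03 -1.17  0.  ] 0.129 59.995874762535095
shift [-0.0051  0.0001  0.0043] turn [-0.03 -0.04  0.41] q [ 0.94  0.95 -0.73  1.6   0.76  0.9  -0.23]
```

```bash
python3 - <<'E'
from prof import *
s=st();p=np.array(s['tool_pos'])[:2];snap('scene','s10.png');snap('top','t10.png');s=st();z=s['tool_pos'][2]-.19
def cross(n,f,off,sg,lv):
    ss=np.arange(.0,.046,.0005)*sg
    g=np.array([a[2] for a in prof(n,f,p,81,z,ss,off)],float)
    i=np.where((g[:-1]<lv)&(g[1:]>=lv))[0]; return [round(float(ss[k])*1000-sg*np.sqrt(21**2-(off*1000)**2),1) for k in i],int(g[-1])
for off in (-.014,-.005,0,.005,.014):
    print(off,'scene',*cross('scene','s10.png',off,-1,50),'top',*cross('top','t10.png',off,1,48))
E
```

```text
22.3 [ 0.5149 -0.3783  0.2883] [ 7.581e-01  6.521e-01  1.000e-04 -5.000e-04] [-0.03 -1.17  0.  ] 0.129 59.995874762535095
22.4 [ 0.5154 -0.3785  0.2895] [7.582e-01 6.520e-01 6.000e-04 6.000e-04] [ 0.08  0.09 -0.13] 0.131 59.9958461523056
-0.014 scene [np.float64(5.2)] 158 top [np.float64(2.8)] 75
-0.005 scene [np.float64(5.4)] 159 top [np.float64(2.6)] 133
0 scene [np.float64(5.0)] 154 top [np.float64(1.0)] 149
0.005 scene [np.float64(4.9)] 161 top [np.float64(-0.4)] 158
0.014 scene [np.float64(4.7)] 165 top [np.float64(1.3)] 80
```

Emit:
play_rows([
  [0,-0.0038,-0.0002,0,0,0,0.4],
  [0,0,0,0.002,0,0,0],
  [0,0,0,0.002,0,0,0],
  [0,0,0,0.002,0,0,0],
  [0,0,0,0.002,0,0,0],
  [0,0,0,0,0,0,0],
])

```text
clock: 23.15
tool_pos: [0.5148, -0.3817, 0.2814]
eef_rot: [0.76, 0.65, 0.001, 0.0]
contact_force: [0.5, 1.4, -1.7]
opening: 0.127
finger_force: 60.0
```

Emit:
play_rows([
  [0,0,0,0.002,0,0,0],
  [0,0,0,0.002,0,0,0],
  [0,0,0,0,0,0,0],
])

```text
clock: 23.52
tool_pos: [0.5147, -0.3816, 0.2774]
eef_rot: [0.76, 0.65, 0.001, 0.0]
contact_force: [1.2, 4.0, -0.4]
opening: 0.13
finger_force: 60.0
```

Emit:
play_rows([
  [0,0.001,0,0,0,0,0],
  [0,0,0,0.002,0,0,0],
  [0,0,0,0.002,0,0,0],
  [0,0,0,0,0,0,0],
])

```text
clock: 24.02
tool_pos: [0.5146, -0.3813, 0.2734]
eef_rot: [0.76, 0.649, 0.001, 0.0]
contact_force: [1.3, 3.4, 0.4]
opening: 0.129
finger_force: 60.0
```

Emit:
play_rows([
  [0,0.0008,0.0003,0,0,0,0],
  [0,0,0,0.002,0,0,0],
  [0,0,0,0.002,0,0,0],
  [0,0,0,0.001,0,0,0],
  [0,0,0,0,0,0,0],
])

```text
clock: 24.65
tool_pos: [0.5149, -0.3809, 0.2689]
eef_rot: [0.761, 0.649, 0.0, 0.001]
contact_force: [-0.7, 1.0, 4.5]
opening: 0.131
finger_force: 60.0
```

Emit:
play_rows([
  [0,0,0,0.002,0,0,0],
  [0,0,0,0,0,0,0],
  [0,0,0,0.002,0,0,0],
  [0,0,0,0,0,0,0],
])

```text
clock: 25.15
tool_pos: [0.515, -0.3809, 0.2654]
eef_rot: [0.761, 0.649, 0.0, 0.001]
contact_force: [-2.9, 0.3, 8.0]
opening: 0.131
finger_force: 60.0
```

Emit:
play_rows([
  [0,0,0,0.002,0,0,0],
  [0,0,0,0,0,0,0],
  [0,0,0,0,0,0,0],
])

```text
clock: 25.52
tool_pos: [0.515, -0.3809, 0.2638]
eef_rot: [0.761, 0.649, 0.0, 0.001]
contact_force: [-3.4, 0.3, 10.6]
opening: 0.13
finger_force: 60.0
```

Emit:
play_rows([
  [0,0,-0.0005,0.0015,0,0,0],
  [0,0,0,0,0,0,0],
  [0,0,0,0.0015,0,0,0],
  [0,0,0,0,0,0,0],
  [0,0,0,0,0,0,0],
])

```text
clock: 26.15
tool_pos: [0.5149, -0.3807, 0.2633]
eef_rot: [0.761, 0.649, 0.0, 0.002]
contact_force: [-6.9, 2.1, 24.7]
opening: 0.13
finger_force: 60.0
```

```bash
python3 - <<'E'
from h import *
st();snap('scene','s11.png');print(spot('scene','knife'),spot('scene','lid_lip'));st()
snap('top','t11.png')
E
```

```text
26.15 [ 0.5149 -0.3807  0.2633] [0.7607 0.6492 0.     0.0022] [-6.86  2.11 24.75] 0.13 60.04492521286011
[(0.53, array([ 0.5011, -0.0026,  0.0124]))] [(0.83, array([0.5319, 0.3084, 0.103 ]))]
26.3 [ 0.515  -0.3807  0.2633] [7.607e-01 6.491e-01 1.000e-04 2.200e-03] [-5.99  2.17 24.96] 0.129 60.044758915901184
```

```bash
python3 -c "
from h import *
print(r.finish_job()); st()"
```

```text
the job is handed in; nothing more can be done
None
the job is handed in; nothing more can be done
```

The job is handed in, with no verdict returned: the knob is home on the spindle and held pressed against its stop (about 25 N down, 60 N grip), the lid is open at about 2 rad by my image estimate, and the knife is on the worktop.

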